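# Feel for the empty charger well and load a battery pack

## Task

Put the charged battery pack lying on the table into the charger's empty well. A pack has been left in one of the two wells, out of sight under the dust flaps, so first reach gently through the flaps with closed fingertips, without the pack, until you have found the empty well by reaching down into it past the depth at which a left pack would stop you; then set the pack on that well's flaps and push it down through them until it is fully home and the flaps have closed over it. Do not drop the pack or ram anything and do not knock over the lens stand.

Things in the scene. Friction and masses are not known exactly. Their poses are not given: they have to be found in the camera images.
- pack: The charged battery pack, lying loose and right way up on the table: a dark plastic block 100 mm long (its x), 56 mm wide (its y) and 36 mm high, about 0.19 kg with a rubbery shell, flat on top; its lowest 4 mm are stepped in by 5 mm all round. Either end may go first. Origin: centre of its underside.
- charger: Twin-well bench charger, fixed: a grey box 136 mm (its x) by 180 mm (its y), 91 mm high, two equal rectangular wells in its top side by side along y, each closed by two dark sprung flaps lying level 8 to 10 mm below the rim. Origin: centre of its underside. In one well, never both, a pack of the same model has been left standing on the floor, hidden by the flaps; the other is empty.
- rim_left (a point): Centre of the mouth of the well on the charger's +y side, level with the charger's top, 91 mm above the table; axes as the charger's, z up. The mouth is 105 mm long (x) and 62 mm wide (y), the walls straight, 26 mm thick between the two wells and 15 mm outside. A pack fully home has its top 45 mm below this point.
- rim_right (a point): The same for the equal well on the charger's -y side.
- seat_left (a point): Centre of the floor of the well on the +y side, 81 mm below the rim, 10 mm above the table: the pack's origin comes here when it is fully home. The floor is a sprung contact plate that gives about 2 N per mm, at most 8 mm; a pack's weight sinks it 1 mm. Axes as the charger's.
- seat_right (a point): The same for the well on the -y side.
- lens_stand: A glass lens in a black ring on a steel rod and round foot, 84 mm across and 170 mm high, loose and standing upright. Origin: centre of its underside. To be left standing.
- flap_left_outer (a joint): Slick sprung flap of the +y side well, hinged on its long wall away from the other well, 4 mm inside that wall; 103 by 34 by 2 mm. 0 = shut (level), up to 1.6 rad as it is pushed down; springs back by itself. A pair of flaps carries a pack laid on it; 10 to 20 N more pushes it through, and they rub on its sides until it is home.
- flap_left_inner (a joint): Slick sprung flap of the +y side well, hinged on its long wall next to the other well, 4 mm inside that wall; 103 by 34 by 2 mm. 0 = shut (level), up to 1.6 rad as it is pushed down; springs back by itself. Closed fingertips pushed down between a pair of flaps meet 2 to 5 N.
- flap_right_outer (a joint): Slick sprung flap of the -y side well, hinged on its long wall away from the other well, 4 mm inside that wall; 103 by 34 by 2 mm. 0 = shut (level), up to 1.6 rad as it is pushed down; springs back by itself. A pair of flaps carries a pack laid on it; 10 to 20 N more pushes it through, and they rub on its sides until it is home.
- flap_right_inner (a joint): Slick sprung flap of the -y side well, hinged on its long wall next to the other well, 4 mm inside that wall; 103 by 34 by 2 mm. 0 = shut (level), up to 1.6 rad as it is pushed down; springs back by itself. Closed fingertips pushed down between a pair of flaps meet 2 to 5 N.
Mind the look-alikes: they are no part of the job. What is shaped like the pack but blue or pink is not meant.

How it is judged:
By the outcome, as a careful person would: the job done as asked, in the order asked, and still so for the second after the job is handed in, with the robot touching nothing.
It also fails if it takes over 64 s, if anything falls off the work surface, if the arm or the gripper's body presses on something with over 40 N, if the wrist force passes 120 N, or if a joint passes its speed limit or range.

## Robot

A 6-joint arm with a two-finger parallel gripper is mounted at the origin on the work surface. World frame = base frame: x ahead of the robot, y to its left, z up, the work surface at z = 0. Lengths are in m, angles in degrees, forces in N, time in s.
With the tool pointing down it reaches from about 0.3 to 0.75 m from the base axis. Payload 8.5 kg.
Tool frame: the origin (TCP) lies on the centre line of the jaws, within the pads' length; the fingertips stand 14 mm ahead of it and the grasp point (between the pads) lies 5 mm behind it; z points along the fingers, y is the direction in which the jaws open and shut (so a half turn about z gives the same grasp; the last joint's range is limited). The gripper opens to 85 mm and grips with 20 to 120 N. Pads are 22 mm wide; open, the fingers measure 114 mm over their backs; the gripper's body (76 mm by 85 mm) begins 54 mm behind the grasp point. The pads swing forward as they close: fully open they stand 13 mm farther back than shut.
Start: joints at [-89.227, 21.807, 74.336, -0, 83.858, -12.336], TCP at [0.125, -0.536, 0.245] pointing down, gripper open.
Joint ranges: [-178.18, 178.18], [-50.72, 133.34], [12.68, 142.11], [-81.47, 261.47], [9.98, 163.14], [-165.26, 165.26]. Speed limits (degrees/s): [136.94, 136.94, 180, 180, 180, 180].

## Interface

Orientations are given as a 3x3 rotation matrix whose columns are the frame's x, y, z axes.
In Python, from rig import env, optics, order, finder gives the robot as it stands.
- The arm moves only by the tool play_rows, never from a script. Its argument "commands" is a list of rows, each an object of numbers: "grip": the closure, from -1 (fully open) to 1 (shut); "x", "y", "z": the shift along the tool's x, y, z in m; "rx", "ry", "rz": the turn, a rotation vector about the tool's x, y, z in rad. A call has 1 to 12 rows; each row shifts and turns the commanded pose from where the row before left it, along the tool's axes as they then stand; what a row does not reach is not made up. A row lasts 1/8 s, in which the tool goes at most 62.5 mm and 10.7 degrees, less where a joint would pass 70% of its speed; a pose out of reach is approached as far as the arm can. A call is refused whole if a number of a shift passes 0.0625 or a number of a turn 0.188, either way. A call with a gripper value outside its range is refused whole. The fingers move at their own pace and stop on an object; "squeeze" is the grip in N (left out, the last holds). Time passes only in rows, so rows that do not move let the fingers close. It gives the time, the measured TCP pose, the force and the opening at its end, in the units of the state.
- env.observe(): the state, without advancing time (a new reading comes with each control period).
- optics.get_image(name): name is "scene" or "top"; returns a dict with "color" (400x640x3 uint8, blue, green, red), "range_z" (400x640 float32, m along the optical axis (not along the pixel's ray), 0 where there is no reading), "fov_y" (degrees; the focal length in pixels is half the picture's height over the tangent of half this angle, whatever the lens; pixels are square), "cx", "cy" (the principal point, pixels), "cam_to_world" (4x4, takes a point from camera to world coordinates). Camera axes: x right, y down, z forward; pixel columns grow to the right and rows downward; lengths in m; the calibration is good to about 2 mm. A picture is of the moment at which its call begins.
- order.close_job(): hands the job in, once; it reports no verdict.
Trained networks look in the newest picture that a camera, given by its name, has taken for a name from the list of things; names that differ only in an ending like _2 or _b are one class to them, and where a whole thing is asked for, a point or a joint stands for the part that bears it (a point fixed in the world has none). Each returns a list of dicts, best first, with "conf" (0 to 1); they miss things now and then, are a little off and sometimes report something else, mostly with a low value. They report only what shows in the picture. A call takes as long as a camera call. They do not tell look-alikes from the thing itself.
- finder.boxes_of(camera, thing): "point" ([x, y, z] in m, in world coordinates, good to about 4 mm: the middle of the surface that is visible of it).
The state is a dict: "time_s": time; "q": joint angles; "qvel": joint speeds; "joint_efforts": joint torques, N m; "position": TCP position; "tool_rot": TCP orientation; "ft_force": force on the tool from outside, world axes, zero at the start; "wrist_torque": the same for the moment, N m; "grip_width": finger opening in m.
Only numpy, scipy, OpenCV 4.12 (cv2) and the standard library are available. Lean on these libraries where they do the work, as an engineer would, in place of code of your own. Each camera call takes 0.05 s, during which the arm holds its last target.

## Working session

There is one attempt and no reset: what is moved stays moved. The work goes in short steps, Python scripts to look and compute and a tool call to move; the robot and the scene stay as the last step left them, time stands still between calls to the robot, and variables do not carry over. Pictures are saved under pics/ and viewed, and the job is handed in when it is done.

Besides the shell and the picture viewer there is one more tool, called after "Call:" as name(argument=value, ...), one argument or row to a line, values as JSON. play_rows: Moves the arm, as the interface text tells. Its arguments: {"type":"object","properties":{"commands":{"type":"array"},"squeeze":{"type":"number"}},"required":["commands"]}

```bash
ls; mkdir -p pics
cat > h.py <<'E'
import numpy as np, cv2
from rig import env, optics, order, finder
def world(im,u,v,z=None):
    f=200/np.tan(np.radians(im["fov_y"]/2)); 
    d=im["range_z"][v,u] if z is None else z
    p=np.array([(u-im["cx"])/f*d,(v-im["cy"])/f*d,d,1.0])
    return (im["cam_to_world"]@p)[:3]
def cloud(im):
    f=200/np.tan(np.radians(im["fov_y"]/2)); d=im["range_z"]
    vv,uu=np.mgrid[0:d.shape[0],0:d.shape[1]]
    P=np.stack([(uu-im["cx"])/f*d,(vv-im["cy"])/f*d,d],-1)
    W=P@im["cam_to_world"][:3,:3].T+im["cam_to_world"][:3,3]
    W[d==0]=np.nan
    return W
def st():
    s=env.observe(); print(s["time_s"],np.round(s["position"],4),np.round(s["ft_force"],2),s["grip_width"]); return s
E
python3 - <<'E'
from h import *
for n in("scene","top"):
    im=optics.get_image(n); cv2.imwrite(f"pics/{n}0.png",im["color"])
    print(n,im["fov_y"],im["cam_to_world"].round(3).tolist())
    np.savez(f"{n}0.npz",W=cloud(im),color=im["color"])
for n in("scene","top"):
    for t in("pack","charger","lens_stand"):
        print(n,t,[(np.round(d["point"],3).tolist(),round(d["conf"],2)) for d in finder.boxes_of(n,t)])
s=st(); print(s["tool_rot"],s["wrist_torque"])
E
```

```text
pics
scene 57.549594152340255 [[-0.756, 0.378, -0.535, 0.94], [0.654, 0.407, -0.637, 0.551], [-0.023, -0.831, -0.555, 0.52], [0.0, 0.0, 0.0, 1.0]]
top 45.74040731137191 [[-0.006, -0.993, 0.118, 0.385], [-1.0, 0.003, -0.021, 0.069], [0.02, -0.118, -0.993, 1.329], [0.0, 0.0, 0.0, 1.0]]
scene pack [([0.424, -0.245, 0.036], 0.93), ([0.563, -0.225, 0.038], 0.83), ([0.561, -0.069, 0.034], 0.56)]
scene charger [([0.593, 0.193, 0.082], 0.89)]
scene lens_stand [([0.522, 0.413, 0.047], 0.89), ([0.594, 0.198, 0.084], 0.44)]
top pack [([0.409, -0.258, 0.036], 0.92), ([0.513, 0.403, 0.02], 0.66), ([0.554, -0.238, 0.032], 0.59)]
top charger [([0.562, 0.163, 0.084], 0.68), ([0.559, 0.191, 0.082], 0.31)]
top lens_stand [([0.514, 0.4, 0.018], 0.91)]
0.4 [ 0.1247 -0.5356  0.2453] [ 0.38 -0.48  0.61] 0.08562409390147949
[[ 9.73941134e-01  2.26800941e-01 -1.08000492e-05]
 [ 2.26800937e-01 -9.73941110e-01  2.21603999e-04]
 [ 3.97413835e-05 -2.18278711e-04 -9.99999975e-01]] [-0.00657232  0.01190994 -0.04799142]
```

View pics/scene0.png

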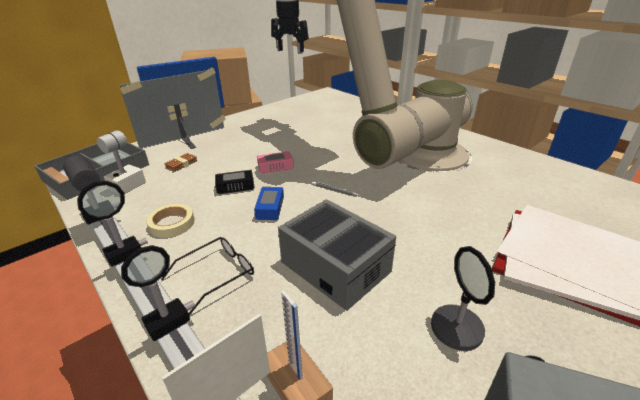

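View pics/top0.png

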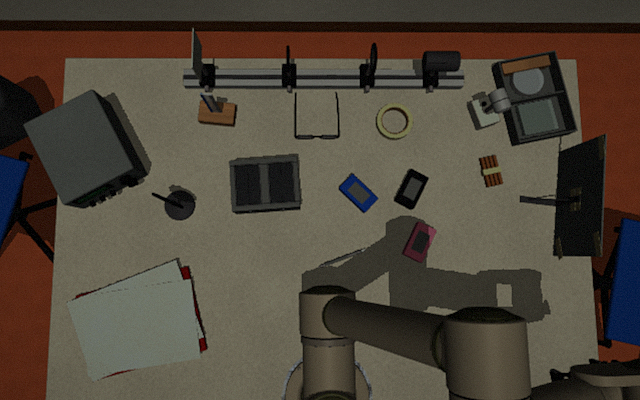

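Three pack-shaped things: black at scene (234,182) / top (411,188), blue at (268,204) / (358,192), pink at (275,162) / (420,242). Only the dark one fits, since blue and pink are excluded. I'll check it in an enlarged crop and fit poses from the depth.

Run:
```python
from h import *
a=np.load("scene0.npz");b=np.load("top0.npz")
c1=cv2.resize(a["color"][140:240,190:330],None,fx=4,fy=4,interpolation=2)
c2=cv2.resize(b["color"][140:270,220:440],None,fx=2.54,fy=2.54,interpolation=2)
c2=cv2.convertScaleAbs(c2,alpha=1.8)[:, :560]
im=np.vstack([c1[:260],c2[:330]]);print(im.shape);cv2.imwrite("pics/crop1.png",im[:600])
def fit(W,box,z0,z1,name):
    u0,v0,u1,v1=box
    P=W[v0:v1,u0:u1].reshape(-1,3);P=P[np.isfinite(P).all(1)]
    P=P[(P[:,2]>z0)&(P[:,2]<z1)]
    r=cv2.minAreaRect((P[:,:2]*1000).astype(np.float32));print(name,len(P),np.round(r[0],1),np.round(r[1],1),round(r[2],2),"z",np.percentile(P[:,2],[5,50,95]).round(4))
fit(a["W"],(205,160,262,200),0.030,0.045,"pack scene")
fit(b["W"],(385,160,435,215),0.028,0.045,"pack top")
fit(a["W"],(260,190,420,310),0.086,0.096,"chg scene rim")
fit(b["W"],(220,145,310,220),0.086,0.098,"chg top rim")
for n,bx in(("table s",(150,250,250,300)),("table t",(320,220,390,250))):
    W=(a if n[-1]=='s' else b)["W"]; print(n,np.nanmedian(W[bx[1]:bx[3],bx[0]:bx[2],2]))
```

```text
Traceback (most recent call last):
ValueError: all the input array dimensions except for the concatenation axis must match exactly, but along dimension 1, the array at index 0 has size 560 and the array at index 1 has size 559
```

```bash
cat > fit.py <<'E'
from h import *
a=np.load("scene0.npz");b=np.load("top0.npz")
c1=cv2.resize(a["color"][140:240,190:330],(560,400),interpolation=2)
c2=cv2.resize(b["color"][140:270,220:440],(560,330),interpolation=2)
c2=cv2.convertScaleAbs(c2,alpha=1.8)
im=np.vstack([c1[:260],c2[:330]]);cv2.imwrite("pics/crop1.png",im[:600])
def fit(W,box,z0,z1,name):
    u0,v0,u1,v1=box
    P=W[v0:v1,u0:u1].reshape(-1,3);P=P[np.isfinite(P).all(1)]
    P=P[(P[:,2]>z0)&(P[:,2]<z1)]
    r=cv2.minAreaRect((P[:,:2]*1000).astype(np.float32));print(name,len(P),np.round(r[0],1),np.round(r[1],1),round(r[2],2),"z",np.percentile(P[:,2],[5,50,95]).round(4))
fit(a["W"],(205,160,262,200),0.030,0.045,"pack scene")
fit(b["W"],(385,160,435,215),0.028,0.045,"pack top")
fit(a["W"],(260,190,420,310),0.086,0.096,"chg scene rim")
fit(b["W"],(220,145,310,220),0.086,0.098,"chg top rim")
for n,bx in(("table s",(150,250,250,300)),("table t",(320,220,390,250))):
    W=(a if n[-1]=='s' else b)["W"]; print(n,np.nanmedian(W[bx[1]:bx[3],bx[0]:bx[2],2]))
E
python3 fit.py
```

```text
pack scene 480 [ 559.2 -217.2] [211.2 124.5] 56.08 z [0.0316 0.0352 0.0368]
pack top 718 [ 555.3 -240.9] [ 56.5 101.6] 61.75 z [0.03   0.0345 0.0386]
chg scene rim 2399 [566.6 165. ] [137.9 181.2] 3.68 z [0.0871 0.0902 0.0916]
chg top rim 1607 [563.1 163.4] [136.3 179.9] 3.89 z [0.0865 0.0897 0.0937]
table s -0.0001854277708419616
table t -0.0012091543014156603
```

View pics/crop1.png

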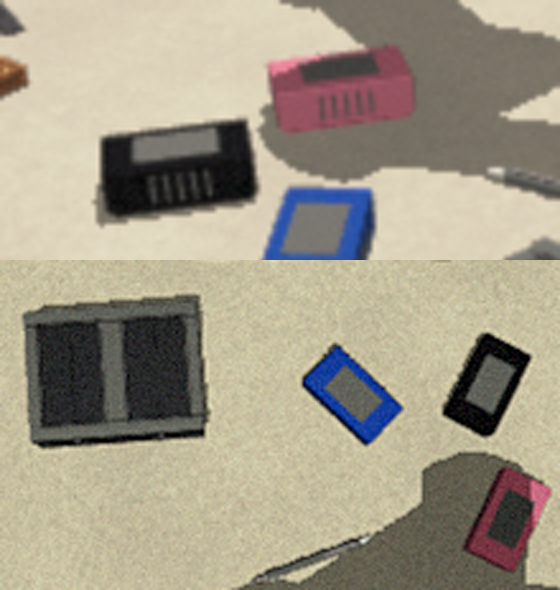

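The dark one at scene (234,182) / top (411,188) is black all over with a grey label, so it's the pack. Next I'll refine the poses from both cameras.

```bash
cat > fit2.py <<'E'
from h import *
a=np.load("scene0.npz");b=np.load("top0.npz")
def fit(W,c,rad,z0,z1,name):
    m=np.isfinite(W).all(2)&(W[...,2]>z0)&(W[...,2]<z1)&(np.hypot(W[...,0]-c[0],W[...,1]-c[1])<rad)
    n,l,s,_=cv2.connectedComponentsWithStats(m.astype(np.uint8),connectivity=8)
    k=1+np.argmax(s[1:,4]); P=W[l==k]
    r=cv2.minAreaRect((P[:,:2]*1000).astype(np.float32));print(name,len(P),np.round(r[0],1),np.round(r[1],1),round(r[2],2),"z",np.percentile(P[:,2],[5,50,95]).round(4))
for n,d in(("scene",a),("top",b)):
    W=d["W"]
    for z0 in(0.024,0.028,0.031): fit(W,(0.555,-0.241),0.07,z0,0.045,n+" pack %g"%z0)
    for z0 in(0.083,0.086,0.088): fit(W,(0.565,0.164),0.15,z0,0.1,n+" chg %g"%z0)
    for c,nm in (((0.42,-0.25),"pink"),((0.555,-0.075),"blue")): fit(W,c,0.075,0.028,0.045,n+nm)
    # flaps region
    for c,nm in (((0.562,0.208),"left flaps"),((0.568,0.12),"right flaps")):
        m=np.isfinite(W).all(2)&(abs(W[...,0]-c[0])<.05)&(abs(W[...,1]-c[1])<.028)
        print(n,nm,np.percentile(W[m][:,2],[5,25,50,75,95]).round(4))
E
python3 fit2.py
```

```text
scene pack 0.024 501 [ 558.8 -239.1] [ 60.3 100.2] 63.55 z [0.0266 0.035  0.0368]
scene pack 0.028 452 [ 558.5 -238.9] [60.3 99.3] 63.55 z [0.0301 0.0351 0.0368]
scene pack 0.031 416 [ 558.5 -238.9] [60.3 99.3] 63.55 z [0.0326 0.0352 0.0368]
scene chg 0.083 2798 [566.7 165. ] [138.1 181.2] 3.71 z [0.0836 0.09   0.0915]
scene chg 0.086 2399 [566.6 165. ] [137.9 181.2] 3.68 z [0.0871 0.0902 0.0916]
scene chg 0.088 2184 [566.6 165. ] [137.9 181.2] 3.68 z [0.0887 0.0903 0.0916]
scenepink 358 [ 412.7 -255.2] [57.2 99. ] 62.43 z [0.0297 0.0351 0.0368]
sceneblue 569 [548.4 -88.4] [98.4 56.4] 44.41 z [0.0305 0.0353 0.0368]
scene left flaps [0.0811 0.0819 0.0824 0.0829 0.0837]
scene right flaps [0.0811 0.0819 0.0824 0.0829 0.0837]
top pack 0.024 742 [ 555.4 -241.1] [ 57.1 101.6] 62.39 z [0.0288 0.0344 0.0386]
top pack 0.028 718 [ 555.3 -240.9] [ 56.5 101.6] 61.75 z [0.03   0.0345 0.0386]
top pack 0.031 655 [ 554.8 -240.6] [ 56.3 100.2] 61.89 z [0.0316 0.0348 0.0389]
top chg 0.083 2055 [563.3 163.4] [136.7 179.9] 3.9 z [0.0835 0.0888 0.0934]
top chg 0.086 1544 [563.1 163.4] [136.3 179.9] 3.89 z [0.0866 0.0898 0.0938]
top chg 0.088 1232 [563.1 163.3] [136.3 179.8] 3.89 z [0.0882 0.0904 0.094 ]
toppink 749 [ 408.5 -257.3] [ 56.8 100.1] 63.62 z [0.0305 0.0348 0.0388]
topblue 730 [544.3 -91.6] [99.7 57.4] 44.52 z [0.0305 0.0348 0.039 ]
top left flaps [0.0777 0.0802 0.082  0.0835 0.086 ]
top right flaps [0.0775 0.0801 0.0819 0.0837 0.0858]
```

Poses (mean of both cameras, which differ by a steady ~4 mm): charger at (0.565, 0.164), yaw 3.8°; pack at (0.557, -0.240), long axis at -28°. The flaps are at z 0.082 in both wells, as they should be. First I'll go above the right well with the fingers closed.

Call:
play_rows(
  commands=[
    {"x":0.02,"y":-0.018,"grip":1},
    {"x":0.04,"y":-0.038,"grip":1},
    {"x":0.04,"y":-0.038,"grip":1},
    {"x":0.04,"y":-0.038,"grip":1},
    {"x":0.04,"y":-0.038,"grip":1},
    {"x":0.04,"y":-0.038,"grip":1},
    {"x":0.04,"y":-0.038,"grip":1},
    {"x":0.04,"y":-0.038,"grip":1},
    {"x":0.04,"y":-0.038,"grip":1},
    {"x":0.04,"y":-0.038,"grip":1},
    {"x":0.04,"y":-0.038,"grip":1},
    {"x":0.04,"y":-0.038,"grip":1},
  ],
  squeeze=30,
)

```text
invalid input at $.commands[0]: expected keys grip, x, y, z, rx, ry, rz
```

```bash
cat >> h.py <<'E'
def yaw(s): R=np.array(s["tool_rot"]); return np.degrees(np.arctan2(R[1,0],R[0,0]))
def plan(xyz,yw):
    s=env.observe(); R=np.array(s["tool_rot"]); d=R.T@(np.array(xyz)-s["position"])
    rz=-np.radians((yw-yaw(s)+180)%360-180)
    print("t",round(s["time_s"],2),"pos",np.round(s["position"],4),"yaw",round(yaw(s),2),"tilt z",np.round(R[:,2],4),"F",np.round(s["ft_force"],2),"w",round(s["grip_width"],4))
    print("tool shift",np.round(d,4),"rz",round(rz,4))
E
python3 - <<'E'
from h import *
plan([0.5677,0.1203,0.13],93.8)
E
```

```text
t 0.4 pos [ 0.1247 -0.5356  0.2453] yaw 13.11 tilt z [-0.e+00  2.e-04 -1.e+00] F [ 0.38 -0.48  0.61] w 0.0856
tool shift [ 0.5802 -0.5383  0.1154] rz -1.4083
```

All seven keys are required.

Call:
play_rows(
  commands=[
    {"x":0.02,"y":-0.018,"z":0,"rx":0,"ry":0,"rz":0,"grip":1},
    {"x":0.04,"y":-0.038,"z":0,"rx":0,"ry":0,"rz":0,"grip":1},
    {"x":0.04,"y":-0.038,"z":0,"rx":0,"ry":0,"rz":0,"grip":1},
    {"x":0.04,"y":-0.038,"z":0,"rx":0,"ry":0,"rz":0,"grip":1},
    {"x":0.04,"y":-0.038,"z":0,"rx":0,"ry":0,"rz":0,"grip":1},
    {"x":0.04,"y":-0.038,"z":0,"rx":0,"ry":0,"rz":0,"grip":1},
    {"x":0.04,"y":-0.038,"z":0,"rx":0,"ry":0,"rz":0,"grip":1},
    {"x":0.04,"y":-0.038,"z":0,"rx":0,"ry":0,"rz":0,"grip":1},
    {"x":0.04,"y":-0.038,"z":0,"rx":0,"ry":0,"rz":0,"grip":1},
    {"x":0.04,"y":-0.038,"z":0,"rx":0,"ry":0,"rz":0,"grip":1},
    {"x":0.04,"y":-0.038,"z":0,"rx":0,"ry":0,"rz":0,"grip":1},
    {"x":0.04,"y":-0.038,"z":0,"rx":0,"ry":0,"rz":0,"grip":1},
  ],
  squeeze=30,
)

```text
time_s: 1.9
position: [0.4747, -0.0049, 0.2455]
tool_rot: [[0.974, 0.227, 0.001], [0.227, -0.974, -0.0], [0.0, 0.0, -1.0]]
ft_force: [0.9, -1.0, -0.4]
grip_width: 0.0003
```

Run:
```python
from h import *
plan([0.5677,0.1203,0.13],93.8)
```

```text
t 1.9 pos [ 0.4747 -0.0049  0.2455] yaw 13.12 tilt z [ 5.e-04 -2.e-04 -1.e+00] F [ 0.93 -0.95 -0.39] w 0.0003
tool shift [ 0.119  -0.1009  0.1155] rz -1.4082
```

Call:
play_rows(
  commands=[
    {"x":0.04,"y":-0.034,"z":0,"rx":0,"ry":0,"rz":0,"grip":1},
    {"x":0.04,"y":-0.034,"z":0,"rx":0,"ry":0,"rz":0,"grip":1},
    {"x":0.039,"y":-0.033,"z":0,"rx":0,"ry":0,"rz":0,"grip":1},
    {"x":0,"y":0,"z":0.01,"rx":0,"ry":0,"rz":-0.176,"grip":1},
    {"x":0,"y":0,"z":0.01,"rx":0,"ry":0,"rz":-0.176,"grip":1},
    {"x":0,"y":0,"z":0.01,"rx":0,"ry":0,"rz":-0.176,"grip":1},
    {"x":0,"y":0,"z":0.01,"rx":0,"ry":0,"rz":-0.176,"grip":1},
    {"x":0,"y":0,"z":0.01,"rx":0,"ry":0,"rz":-0.176,"grip":1},
    {"x":0,"y":0,"z":0.01,"rx":0,"ry":0,"rz":-0.176,"grip":1},
    {"x":0,"y":0,"z":0.01,"rx":0,"ry":0,"rz":-0.176,"grip":1},
    {"x":0,"y":0,"z":0.01,"rx":0,"ry":0,"rz":-0.176,"grip":1},
    {"x":0,"y":0,"z":0,"rx":0,"ry":0,"rz":0,"grip":1},
  ],
  squeeze=30,
)

```text
time_s: 3.4
position: [0.5666, 0.1186, 0.1647]
tool_rot: [[-0.064, 0.998, -0.002], [0.998, 0.064, 0.0], [0.0, -0.002, -1.0]]
ft_force: [0.1, -0.5, 1.1]
grip_width: 0.0
```

Run:
```python
from h import *
plan([0.5677,0.1203,0.13],93.8)
s=optics.get_image("scene");t=optics.get_image("top")
np.savez("scene1.npz",W=cloud(s),color=s["color"]);np.savez("top1.npz",W=cloud(t),color=t["color"])
im=np.hstack([cv2.resize(s["color"][60:320,220:480],(400,400)),cv2.resize(cv2.convertScaleAbs(t["color"],alpha=1.8)[120:250,200:330],(400,400))])
cv2.imwrite("pics/probe1.png",im)
# tips in each: points between z .14 and .18
c=np.array(env.observe()["position"])
for n,W in(("s",cloud(s)),("t",cloud(t))):
    m=np.isfinite(W).all(2)&(np.hypot(W[...,0]-c[0],W[...,1]-c[1])<.1)&(W[...,2]>.11)
    P=W[m]; print(n,len(P),"zmin",np.percentile(P[:,2],[0,1,5]).round(4))
    for z in np.arange(.14,.30,.02):
        Q=P[abs(P[:,2]-z)<.01]
        if len(Q)>5: print(round(z,3),len(Q),Q.min(0).round(3),Q.max(0).round(3))
```

```text
t 3.4 pos [0.5666 0.1186 0.1647] yaw 93.69 tilt z [-0.0015  0.     -1.    ] F [ 0.12 -0.55  1.07] w 0.0
tool shift [0.0016 0.0013 0.0347] rz -0.002
s 12996 zmin [0.1494 0.1729 0.2174]
0.16 108 [0.554 0.112 0.15 ] [0.581 0.132 0.17 ]
0.18 137 [0.553 0.113 0.17 ] [0.581 0.132 0.19 ]
0.2 281 [0.528 0.108 0.191] [0.607 0.136 0.21 ]
0.22 404 [0.511 0.103 0.21 ] [0.623 0.138 0.23 ]
0.24 587 [0.504 0.111 0.23 ] [0.629 0.14  0.25 ]
0.26 440 [0.529 0.112 0.25 ] [0.614 0.141 0.27 ]
0.28 350 [0.542 0.099 0.27 ] [0.605 0.158 0.29 ]
t 3990 zmin [0.1994 0.2537 0.389 ]
0.22 9 [0.525 0.105 0.212] [0.537 0.126 0.229]
0.24 24 [0.516 0.105 0.232] [0.523 0.126 0.25 ]
0.26 37 [0.518 0.106 0.251] [0.529 0.127 0.269]
0.28 21 [0.526 0.094 0.271] [0.538 0.145 0.29 ]
```

View pics/probe1.png

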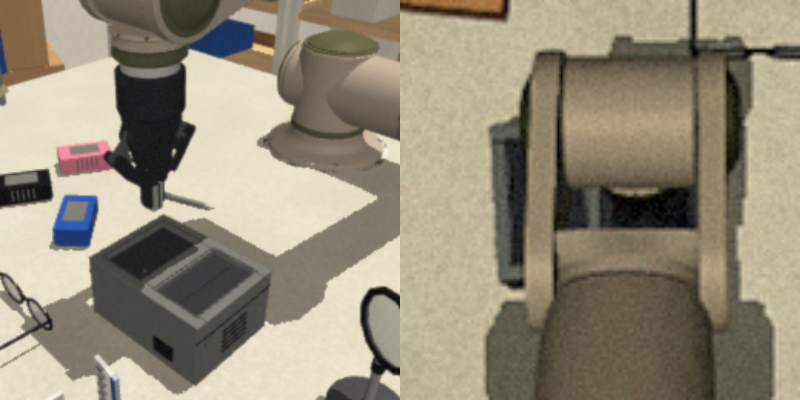

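The closed gripper is above the right well (left panel ~(155,200)). The linkage flares to about 80 mm at 50 mm above the tips, in the jaw direction, and that direction lies along the 105 mm side, so it fits. Descending to just above the rim.

Call:
play_rows(
  commands=[
    {"x":0.0015,"y":0.002,"z":0.01,"rx":0,"ry":0,"rz":0,"grip":1},
    {"x":0,"y":0,"z":0.02,"rx":0,"ry":0,"rz":0,"grip":1},
    {"x":0,"y":0,"z":0.02,"rx":0,"ry":0,"rz":0,"grip":1},
    {"x":0,"y":0,"z":0.008,"rx":0,"ry":0,"rz":0,"grip":1},
    {"x":0,"y":0,"z":0.006,"rx":0,"ry":0,"rz":0,"grip":1},
    {"x":0,"y":0,"z":0.004,"rx":0,"ry":0,"rz":0,"grip":1},
    {"x":0,"y":0,"z":0.003,"rx":0,"ry":0,"rz":0,"grip":1},
  ],
)

```text
time_s: 4.38
position: [0.569, 0.1203, 0.0948]
tool_rot: [[-0.066, 0.998, 0.001], [0.998, 0.066, -0.0], [-0.0, 0.001, -1.0]]
ft_force: [-0.2, -0.4, 3.5]
grip_width: 0.0
```

Call:
play_rows(
  commands=[
    {"x":0,"y":0,"z":0.004,"rx":0,"ry":0,"rz":0,"grip":1},
    {"x":0,"y":0,"z":0.004,"rx":0,"ry":0,"rz":0,"grip":1},
  ],
)

```text
time_s: 4.62
position: [0.5691, 0.1203, 0.0865]
tool_rot: [[-0.066, 0.998, 0.001], [0.998, 0.066, 0.0], [-0.0, 0.001, -1.0]]
ft_force: [0.2, -0.1, 2.9]
grip_width: -0.0
```

Call:
play_rows(
  commands=[
    {"x":0,"y":0,"z":0.004,"rx":0,"ry":0,"rz":0,"grip":1},
    {"x":0,"y":0,"z":0.004,"rx":0,"ry":0,"rz":0,"grip":1},
  ],
)

```text
time_s: 4.88
position: [0.5688, 0.1203, 0.0781]
tool_rot: [[-0.066, 0.998, 0.0], [0.998, 0.066, 0.0], [0.0, 0.0, -1.0]]
ft_force: [-0.7, -0.5, 2.8]
grip_width: -0.0001
```

Call:
play_rows(
  commands=[
    {"x":0,"y":0,"z":0.004,"rx":0,"ry":0,"rz":0,"grip":1},
    {"x":0,"y":0,"z":0.004,"rx":0,"ry":0,"rz":0,"grip":1},
    {"x":0,"y":0,"z":0.004,"rx":0,"ry":0,"rz":0,"grip":1},
  ],
)

```text
time_s: 5.25
position: [0.5686, 0.1203, 0.0659]
tool_rot: [[-0.066, 0.998, -0.0], [0.998, 0.066, 0.0], [0.0, -0.0, -1.0]]
ft_force: [0.5, -0.4, 0.3]
grip_width: 0.0003
```

Call:
play_rows(
  commands=[
    {"x":0,"y":0,"z":0.003,"rx":0,"ry":0,"rz":0,"grip":1},
    {"x":0,"y":0,"z":0.002,"rx":0,"ry":0,"rz":0,"grip":1},
  ],
)

```text
time_s: 5.5
position: [0.5686, 0.1203, 0.061]
tool_rot: [[-0.066, 0.998, -0.0], [0.998, 0.066, 0.0], [0.0, -0.0, -1.0]]
ft_force: [0.1, -0.4, 2.1]
grip_width: 0.0002
```

Call:
play_rows(
  commands=[
    {"x":0,"y":0,"z":0.002,"rx":0,"ry":0,"rz":0,"grip":1},
  ],
)

```text
time_s: 5.62
position: [0.5688, 0.1203, 0.0592]
tool_rot: [[-0.066, 0.998, 0.0], [0.998, 0.066, -0.0], [-0.0, 0.0, -1.0]]
ft_force: [0.3, -0.3, 1.8]
grip_width: 0.0
```

Call:
play_rows(
  commands=[
    {"x":0,"y":0,"z":0.002,"rx":0,"ry":0,"rz":0,"grip":1},
    {"x":0,"y":0,"z":0.001,"rx":0,"ry":0,"rz":0,"grip":1},
  ],
)

```text
time_s: 5.88
position: [0.5688, 0.1203, 0.0566]
tool_rot: [[-0.066, 0.998, 0.0], [0.998, 0.066, -0.0], [-0.0, 0.0, -1.0]]
ft_force: [-1.2, 0.4, 6.3]
grip_width: -0.0001
```

Call:
play_rows(
  commands=[
    {"x":0,"y":0,"z":0.002,"rx":0,"ry":0,"rz":0,"grip":1},
  ],
)

```text
time_s: 6.0
position: [0.5689, 0.1203, 0.0549]
tool_rot: [[-0.066, 0.998, 0.001], [0.998, 0.066, -0.0], [-0.0, 0.001, -1.0]]
ft_force: [-2.1, -0.1, 8.9]
grip_width: 0.0004
```

The force climbs from 2 to 9 N at about 2 N/mm once the tip is below 0.045 m, which is the depth of a left pack on the sprung floor. So the right well is occupied. Withdraw and try the left one.

Call:
play_rows(
  commands=[
    {"x":0,"y":0,"z":-0.005,"rx":0,"ry":0,"rz":0,"grip":1},
    {"x":0,"y":0,"z":-0.015,"rx":0,"ry":0,"rz":0,"grip":1},
    {"x":0,"y":0,"z":-0.02,"rx":0,"ry":0,"rz":0,"grip":1},
    {"x":0,"y":0,"z":-0.02,"rx":0,"ry":0,"rz":0,"grip":1},
    {"x":0,"y":0,"z":-0.005,"rx":0,"ry":0,"rz":0,"grip":1},
    {"x":0.03,"y":0,"z":0,"rx":0,"ry":0,"rz":0,"grip":1},
    {"x":0.03,"y":0,"z":0,"rx":0,"ry":0,"rz":0,"grip":1},
    {"x":0.028,"y":0,"z":0,"rx":0,"ry":0,"rz":0,"grip":1},
    {"x":0,"y":0,"z":0.01,"rx":0,"ry":0,"rz":0,"grip":1},
    {"x":0,"y":0,"z":0.01,"rx":0,"ry":0,"rz":0,"grip":1},
    {"x":0,"y":0,"z":0.005,"rx":0,"ry":0,"rz":0,"grip":1},
  ],
)

```text
time_s: 7.38
position: [0.5628, 0.2072, 0.0935]
tool_rot: [[-0.065, 0.998, -0.001], [0.998, 0.065, -0.0], [-0.0, -0.001, -1.0]]
ft_force: [-1.1, 0.4, 3.1]
grip_width: 0.0
```

Call:
play_rows(
  commands=[
    {"x":0,"y":0,"z":0.004,"rx":0,"ry":0,"rz":0,"grip":1},
    {"x":0,"y":0,"z":0.004,"rx":0,"ry":0,"rz":0,"grip":1},
    {"x":0,"y":0,"z":0.004,"rx":0,"ry":0,"rz":0,"grip":1},
  ],
)

```text
time_s: 7.75
position: [0.5632, 0.208, 0.0823]
tool_rot: [[-0.066, 0.998, 0.001], [0.998, 0.066, 0.0], [0.0, 0.001, -1.0]]
ft_force: [-0.1, -0.1, 3.6]
grip_width: -0.0001
```

Call:
play_rows(
  commands=[
    {"x":0,"y":0,"z":0.004,"rx":0,"ry":0,"rz":0,"grip":1},
    {"x":0,"y":0,"z":0.004,"rx":0,"ry":0,"rz":0,"grip":1},
    {"x":0,"y":0,"z":0.004,"rx":0,"ry":0,"rz":0,"grip":1},
  ],
)

```text
time_s: 8.12
position: [0.5629, 0.2081, 0.07]
tool_rot: [[-0.066, 0.998, -0.0], [0.998, 0.066, -0.0], [-0.0, -0.0, -1.0]]
ft_force: [-0.1, -0.2, 3.4]
grip_width: -0.0001
```

Call:
play_rows(
  commands=[
    {"x":0,"y":0,"z":0.004,"rx":0,"ry":0,"rz":0,"grip":1},
    {"x":0,"y":0,"z":0.004,"rx":0,"ry":0,"rz":0,"grip":1},
  ],
)

```text
time_s: 8.38
position: [0.5628, 0.2081, 0.0618]
tool_rot: [[-0.066, 0.998, -0.001], [0.998, 0.066, -0.0], [-0.0, -0.001, -1.0]]
ft_force: [-0.4, -0.7, 0.6]
grip_width: 0.0005
```

Call:
play_rows(
  commands=[
    {"x":0,"y":0,"z":0.003,"rx":0,"ry":0,"rz":0,"grip":1},
    {"x":0,"y":0,"z":0.002,"rx":0,"ry":0,"rz":0,"grip":1},
  ],
)

```text
time_s: 8.62
position: [0.5629, 0.2081, 0.0571]
tool_rot: [[-0.066, 0.998, -0.0], [0.998, 0.066, -0.0], [-0.0, -0.0, -1.0]]
ft_force: [-0.2, 0.6, 1.8]
grip_width: 0.0002
```

Call:
play_rows(
  commands=[
    {"x":0,"y":0,"z":0.002,"rx":0,"ry":0,"rz":0,"grip":1},
  ],
)

```text
time_s: 8.75
position: [0.563, 0.2081, 0.0552]
tool_rot: [[-0.066, 0.998, 0.0], [0.998, 0.066, 0.0], [0.0, 0.0, -1.0]]
ft_force: [-0.7, 0.9, 1.1]
grip_width: 0.0002
```

Call:
play_rows(
  commands=[
    {"x":0,"y":0,"z":0.002,"rx":0,"ry":0,"rz":0,"grip":1},
    {"x":0,"y":0,"z":0.002,"rx":0,"ry":0,"rz":0,"grip":1},
  ],
)

```text
time_s: 9.0
position: [0.563, 0.2081, 0.0513]
tool_rot: [[-0.066, 0.998, 0.0], [0.998, 0.066, 0.0], [0.0, 0.0, -1.0]]
ft_force: [0.9, -0.3, 0.9]
grip_width: -0.0001
```

Call:
play_rows(
  commands=[
    {"x":0,"y":0,"z":0.002,"rx":0,"ry":0,"rz":0,"grip":1},
    {"x":0,"y":0,"z":0,"rx":0,"ry":0,"rz":0,"grip":1},
  ],
)

```text
time_s: 9.25
position: [0.5629, 0.2081, 0.0491]
tool_rot: [[-0.066, 0.998, -0.0], [0.998, 0.066, -0.0], [-0.0, -0.0, -1.0]]
ft_force: [0.5, 0.0, -1.4]
grip_width: -0.0
```

Tip at 0.035 m with no resistance, 11 mm past a left pack's top, so the left well is empty. Withdraw and go to the pack.

Call:
play_rows(
  commands=[
    {"x":0,"y":0,"z":-0.01,"rx":0,"ry":0,"rz":0,"grip":1},
    {"x":0,"y":0,"z":-0.02,"rx":0,"ry":0,"rz":0,"grip":1},
    {"x":0,"y":0,"z":-0.03,"rx":0,"ry":0,"rz":0,"grip":1},
    {"x":0,"y":0,"z":-0.03,"rx":0,"ry":0,"rz":0,"grip":1},
    {"x":0,"y":0,"z":-0.03,"rx":0,"ry":0,"rz":0,"grip":1},
    {"x":-0.03,"y":-0.002,"z":0,"rx":0,"ry":0,"rz":0,"grip":-1},
    {"x":-0.05,"y":-0.004,"z":0,"rx":0,"ry":0,"rz":0,"grip":-1},
    {"x":-0.05,"y":-0.004,"z":0,"rx":0,"ry":0,"rz":0,"grip":-1},
    {"x":-0.05,"y":-0.004,"z":0,"rx":0,"ry":0,"rz":0,"grip":-1},
    {"x":-0.05,"y":-0.004,"z":0,"rx":0,"ry":0,"rz":0,"grip":-1},
    {"x":-0.05,"y":-0.004,"z":0,"rx":0,"ry":0,"rz":0,"grip":-1},
    {"x":-0.05,"y":-0.004,"z":0,"rx":0,"ry":0,"rz":0,"grip":-1},
  ],
)

```text
time_s: 10.75
position: [0.5586, -0.1245, 0.1703]
tool_rot: [[-0.066, 0.998, 0.001], [0.998, 0.066, -0.0], [-0.0, 0.001, -1.0]]
ft_force: [1.2, -0.3, 0.4]
grip_width: 0.0854
```

Run:
```python
from h import *
plan([0.558,-0.240,0.10],152.3)
s=optics.get_image("scene"); np.savez("scene2.npz",W=cloud(s),color=s["color"])
cv2.imwrite("pics/s2.png",cv2.resize(s["color"][60:320,180:480],(600,520)))
```

```text
t 10.75 pos [ 0.5586 -0.1245  0.1703] yaw 93.78 tilt z [ 9.e-04 -4.e-04 -1.e+00] F [ 1.21 -0.29  0.37] w 0.0854
tool shift [-0.1152 -0.0082  0.0703] rz -1.0213
```

View pics/s2.png

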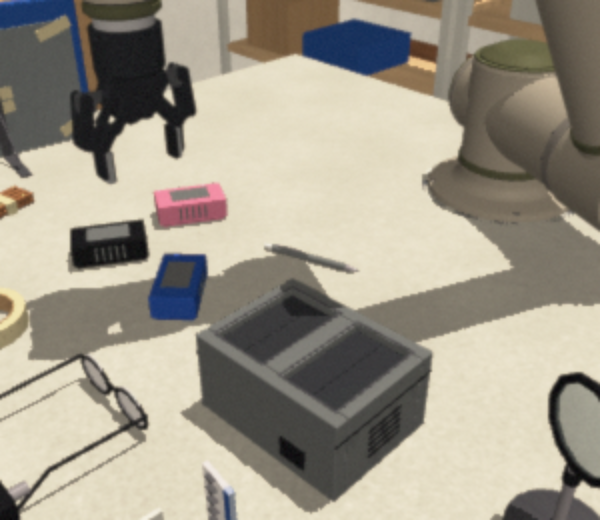

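Flaps of both wells are shut again (crop ~(345,375) and (270,320)), and the gripper is open near the black pack at (108,243).

Call:
play_rows(
  commands=[
    {"x":-0.045,"y":-0.003,"z":0,"rx":0,"ry":0,"rz":0,"grip":-1},
    {"x":-0.045,"y":-0.003,"z":0,"rx":0,"ry":0,"rz":0,"grip":-1},
    {"x":-0.024,"y":-0.002,"z":0,"rx":0,"ry":0,"rz":0,"grip":-1},
    {"x":0,"y":0,"z":0.01,"rx":0,"ry":0,"rz":-0.17,"grip":-1},
    {"x":0,"y":0,"z":0.01,"rx":0,"ry":0,"rz":-0.17,"grip":-1},
    {"x":0,"y":0,"z":0.01,"rx":0,"ry":0,"rz":-0.17,"grip":-1},
    {"x":0,"y":0,"z":0.01,"rx":0,"ry":0,"rz":-0.17,"grip":-1},
    {"x":0,"y":0,"z":0.01,"rx":0,"ry":0,"rz":-0.17,"grip":-1},
    {"x":0,"y":0,"z":0.01,"rx":0,"ry":0,"rz":-0.17,"grip":-1},
    {"x":0,"y":0,"z":0.01,"rx":0,"ry":0,"rz":0,"grip":-1},
    {"x":0,"y":0,"z":0,"rx":0,"ry":0,"rz":0,"grip":-1},
  ],
)

```text
time_s: 12.18
position: [0.5581, -0.2367, 0.0988]
tool_rot: [[-0.883, 0.469, -0.001], [0.469, 0.883, 0.001], [0.001, 0.0, -1.0]]
ft_force: [1.0, -1.0, 0.8]
grip_width: 0.0853
```

Run:
```python
from h import *
plan([0.558,-0.240,0.028],152.3)
s=optics.get_image("scene"); np.savez("scene3.npz",W=cloud(s),color=s["color"])
cv2.imwrite("pics/s3.png",cv2.resize(s["color"][90:220,180:330],(600,520)))
W=cloud(s); c=(.558,-.24)
m=np.isfinite(W).all(2)&(np.hypot(W[...,0]-c[0],W[...,1]-c[1])<.1)&(W[...,2]>.06)&(W[...,2]<.2)
P=W[m]
sT=env.observe(); Q=(P-sT["position"])@np.array(sT["tool_rot"])
for z in np.arange(-.06,.03,.01):
    k=Q[abs(Q[:,2]-z)<.005]
    if len(k)>3: print(round(z,3),len(k),k.min(0).round(3),k.max(0).round(3))
```

```text
t 12.18 pos [ 0.5581 -0.2367  0.0988] yaw 152.05 tilt z [-1.1e-03  8.0e-04 -1.0e+00] F [ 1.04 -0.97  0.81] w 0.0853
tool shift [-0.0016 -0.003   0.0708] rz -0.0043
-0.06 30 [-0.016  0.037 -0.064] [ 0.017  0.076 -0.055]
-0.05 58 [-0.012  0.037 -0.055] [ 0.014  0.077 -0.046]
-0.04 7 [-0.004  0.051 -0.044] [ 0.013  0.072 -0.036]
-0.03 34 [-0.01   0.048 -0.035] [ 0.012  0.058 -0.025]
-0.02 40 [-0.01  -0.043 -0.025] [ 0.011  0.059 -0.015]
-0.01 47 [-0.01  -0.045 -0.015] [ 0.012  0.06  -0.005]
0.0 17 [-0.009 -0.044 -0.005] [0.012 0.054 0.003]
```

View pics/s3.png

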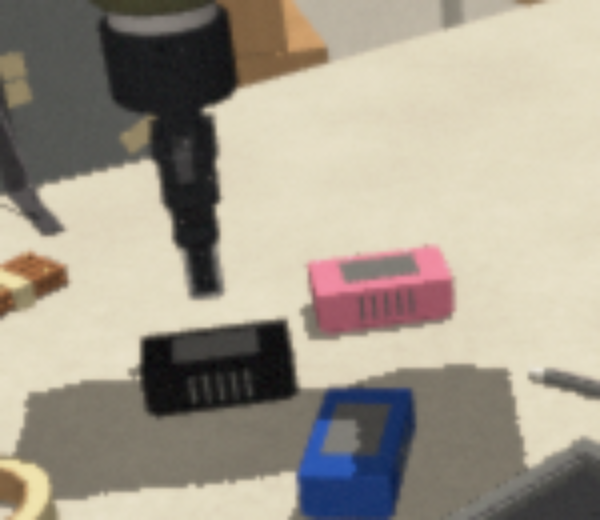

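Call:
play_rows(
  commands=[
    {"x":-0.0015,"y":-0.0025,"z":0.01,"rx":0,"ry":0,"rz":-0.003,"grip":-1},
    {"x":0,"y":0,"z":0.015,"rx":0,"ry":0,"rz":0,"grip":-1},
    {"x":0,"y":0,"z":0.015,"rx":0,"ry":0,"rz":0,"grip":-1},
    {"x":0,"y":0,"z":0.015,"rx":0,"ry":0,"rz":0,"grip":-1},
    {"x":0,"y":0,"z":0.01,"rx":0,"ry":0,"rz":0,"grip":-1},
    {"x":0,"y":0,"z":0.007,"rx":0,"ry":0,"rz":0,"grip":-1},
    {"x":0,"y":0,"z":0.003,"rx":0,"ry":0,"rz":0,"grip":-1},
    {"x":0,"y":0,"z":0,"rx":0,"ry":0,"rz":0,"grip":-1},
  ],
  squeeze=30,
)

```text
time_s: 13.22
position: [0.5586, -0.2401, 0.0244]
tool_rot: [[-0.886, 0.463, 0.0], [0.463, 0.886, -0.0], [-0.0, 0.0, -1.0]]
ft_force: [0.6, 0.3, 0.5]
grip_width: 0.0853
```

Call:
play_rows(
  commands=[
    {"x":0,"y":0,"z":0,"rx":0,"ry":0,"rz":0,"grip":0},
    {"x":0,"y":0,"z":0,"rx":0,"ry":0,"rz":0,"grip":0.5},
    {"x":0,"y":0,"z":0,"rx":0,"ry":0,"rz":0,"grip":1},
    {"x":0,"y":0,"z":0,"rx":0,"ry":0,"rz":0,"grip":1},
    {"x":0,"y":0,"z":0,"rx":0,"ry":0,"rz":0,"grip":1},
  ],
  squeeze=30,
)

```text
time_s: 13.85
position: [0.5587, -0.2402, 0.0248]
tool_rot: [[-0.886, 0.463, 0.001], [0.463, 0.886, -0.0], [-0.001, -0.0, -1.0]]
ft_force: [-1.0, 1.1, 5.4]
grip_width: 0.0557
```

Gripped at 55.7 mm, as expected for a 56 mm pack. Lifting.

Call:
play_rows(
  commands=[
    {"x":0,"y":0,"z":-0.003,"rx":0,"ry":0,"rz":0,"grip":1},
    {"x":0,"y":0,"z":-0.01,"rx":0,"ry":0,"rz":0,"grip":1},
    {"x":0,"y":0,"z":-0.02,"rx":0,"ry":0,"rz":0,"grip":1},
    {"x":0,"y":0,"z":-0.03,"rx":0,"ry":0,"rz":0,"grip":1},
    {"x":0,"y":0,"z":-0.03,"rx":0,"ry":0,"rz":0,"grip":1},
    {"x":0,"y":0,"z":-0.03,"rx":0,"ry":0,"rz":0,"grip":1},
    {"x":0,"y":0,"z":-0.02,"rx":0,"ry":0,"rz":0,"grip":1},
    {"x":0,"y":0,"z":0,"rx":0,"ry":0,"rz":0,"grip":1},
  ],
  squeeze=40,
)

```text
time_s: 14.85
position: [0.5588, -0.2403, 0.1689]
tool_rot: [[-0.886, 0.463, 0.003], [0.463, 0.886, -0.002], [-0.003, -0.0, -1.0]]
ft_force: [-1.7, -0.6, -2.4]
grip_width: 0.0552
```

Run:
```python
from h import *
plan([0.5631,0.208,0.165],183.8)
s=optics.get_image("scene")
cv2.imwrite("pics/s4.png",cv2.resize(s["color"][20:220,140:340],(600,600)))
```

```text
t 14.85 pos [ 0.5588 -0.2403  0.1689] yaw 152.4 tilt z [ 0.0025 -0.0017 -1.    ] F [-1.74 -0.64 -2.39] w 0.0552
tool shift [0.2039 0.3992 0.0031] rz -0.5481
```

View pics/s4.png

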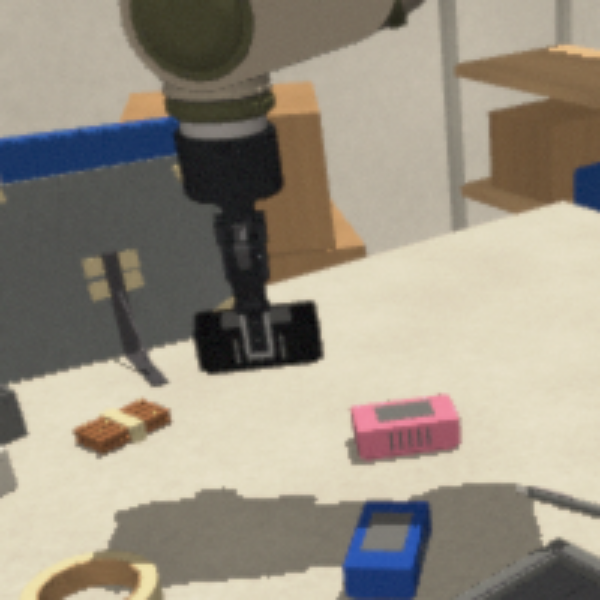

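Pack held level between the fingers (crop (258,337)). Carrying it over the left well.

Call:
play_rows(
  commands=[
    {"x":0.01,"y":0.02,"z":0,"rx":0,"ry":0,"rz":0,"grip":1},
    {"x":0.02,"y":0.04,"z":0,"rx":0,"ry":0,"rz":0,"grip":1},
    {"x":0.02,"y":0.04,"z":0,"rx":0,"ry":0,"rz":0,"grip":1},
    {"x":0.02,"y":0.04,"z":0,"rx":0,"ry":0,"rz":0,"grip":1},
    {"x":0.02,"y":0.04,"z":0,"rx":0,"ry":0,"rz":0,"grip":1},
    {"x":0.02,"y":0.04,"z":0,"rx":0,"ry":0,"rz":0,"grip":1},
    {"x":0.02,"y":0.04,"z":0,"rx":0,"ry":0,"rz":0,"grip":1},
    {"x":0.02,"y":0.04,"z":0,"rx":0,"ry":0,"rz":0,"grip":1},
    {"x":0.02,"y":0.04,"z":0,"rx":0,"ry":0,"rz":0,"grip":1},
    {"x":0.02,"y":0.04,"z":0,"rx":0,"ry":0,"rz":0,"grip":1},
    {"x":0.014,"y":0.019,"z":0,"rx":0,"ry":0,"rz":0,"grip":1},
  ],
)

```text
time_s: 16.27
position: [0.561, 0.2111, 0.1661]
tool_rot: [[-0.887, 0.461, -0.002], [0.461, 0.887, 0.0], [0.002, -0.001, -1.0]]
ft_force: [0.5, -0.6, -1.8]
grip_width: 0.0552
```

Call:
play_rows(
  commands=[
    {"x":0,"y":0,"z":0,"rx":0,"ry":0,"rz":-0.137,"grip":1},
    {"x":0,"y":0,"z":0,"rx":0,"ry":0,"rz":-0.137,"grip":1},
    {"x":0,"y":0,"z":0,"rx":0,"ry":0,"rz":-0.137,"grip":1},
    {"x":0,"y":0,"z":0,"rx":0,"ry":0,"rz":-0.137,"grip":1},
    {"x":0,"y":0,"z":0,"rx":0,"ry":0,"rz":0,"grip":1},
    {"x":0,"y":0,"z":0,"rx":0,"ry":0,"rz":0,"grip":1},
  ],
)

```text
time_s: 17.02
position: [0.562, 0.2085, 0.1669]
tool_rot: [[-0.998, -0.064, -0.001], [-0.064, 0.998, -0.0], [0.001, -0.0, -1.0]]
ft_force: [-0.0, 1.3, -2.4]
grip_width: 0.0553
```

```bash
cat > look.py <<'E'
from h import *
import sys
plan([0.5631,0.208,0.165],183.8)
s=optics.get_image("scene"); W=cloud(s); np.savez("sceneL.npz",W=W,color=s["color"])
cv2.imwrite(f"pics/{sys.argv[1]}.png",cv2.resize(s["color"][100:320,250:450],(545,600)))
S=env.observe(); c=np.array(S["position"])
m=np.isfinite(W).all(2)&(np.hypot(W[...,0]-c[0],W[...,1]-c[1])<.09)&(W[...,2]>c[2]-.04)&(W[...,2]<c[2]+.03)
P=W[m]
a=np.radians(3.78); X=np.array([np.cos(a),np.sin(a)]); Y=np.array([-X[1],X[0]])
ch=np.array([.5666,.1650])  # scene-camera charger centre
T=np.c_[(P[:,:2]-ch)@X,(P[:,:2]-ch)@Y,P[:,2]]
print("zrange",np.percentile(T[:,2],[1,99]))
for z in np.arange(c[2]-.03,c[2]+.03,.006):
    k=T[abs(T[:,2]-z)<.003]
    if len(k)>5: print(round(z,3),len(k),np.percentile(k,1,axis=0).round(4)[:2],np.percentile(k,99,axis=0).round(4)[:2])
E
python3 look.py s5
```

```text
t 17.02 pos [0.562  0.2085 0.1669] yaw -176.33 tilt z [-1.1e-03 -1.0e-04 -1.0e+00] F [-0.05  1.31 -2.4 ] w 0.0553
tool shift [-0.0011 -0.0005  0.0019] rz -0.0022
zrange [0.14696691 0.19423251]
0.143 10 [-0.0027  0.0204] [0.0464 0.0707]
0.149 118 [-0.0475  0.0197] [0.0488 0.0731]
0.155 144 [-0.0459  0.0201] [0.0492 0.0782]
0.161 145 [-0.0465  0.0201] [0.0491 0.0814]
0.167 173 [-0.0462  0.0047] [0.0493 0.0857]
0.173 202 [-0.008   0.0046] [0.0494 0.0857]
0.179 854 [-0.0371  0.0148] [0.0472 0.0853]
0.185 82 [-0.0129  0.0051] [0.0101 0.0859]
0.191 78 [-0.0133  0.0087] [0.0101 0.0861]
```

View pics/s5.png

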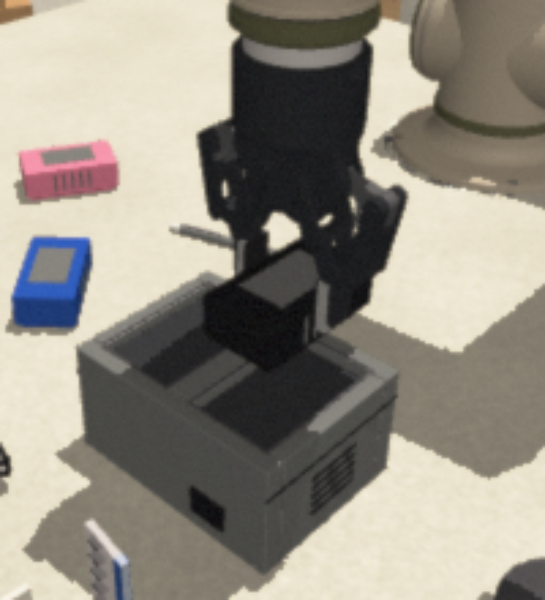

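```bash
cat > face.py <<'E'
from h import *
W=np.load("sceneL.npz")["W"]
a=np.radians(3.78); X=np.array([np.cos(a),np.sin(a)]); Y=np.array([-X[1],X[0]])
ch=np.array([.5666,.1650])
U=(W[...,:2]-ch)@X; V=(W[...,:2]-ch)@Y; Z=W[...,2]
dzv=np.abs(np.gradient(Z,axis=0))
def rep(n,m,A,B):
    if m.sum()<8: print(n,m.sum());return
    p=np.polyfit(B[m],A[m],1); print(n,m.sum(),"median",np.median(A[m]).round(4),"slope deg",np.degrees(np.arctan(p[0])).round(2))
c=np.array(env.observe()["position"]);tz=c[2]
print("tcp in chg frame",((c[:2]-ch)@X).round(4),((c[:2]-ch)@Y).round(4))
rep("chg +x face",(abs(U-.068)<.005)&(Z>.02)&(Z<.08)&(abs(V)<.08),U,V)
rep("chg +y face",(abs(V-.09)<.005)&(Z>.02)&(Z<.08)&(abs(U)<.06),V,U)
import sys
zb=tz-.024
rep("pack +x face",(abs(U-.05)<.006)&(Z>zb+.008)&(Z<zb+.032)&(abs(V-.044)<.022),U,V)
rep("pack +y face",(abs(V-.072)<.005)&(Z>zb+.008)&(Z<zb+.032)&(abs(U)<.044)&(abs(U)>.016),V,U)
m=(Z>zb+.02)&(Z<zb+.05)&(abs(U)<.045)&(abs(U)>.015)&(abs(V-.044)<.022)
rep("pack top z",m,Z,U)
E
python3 face.py
```

```text
tcp in chg frame -0.0016 0.0435
chg +x face 1441 median 0.0678 slope deg 0.05
chg +y face 938 median 0.0894 slope deg 0.01
pack +x face 238 median 0.048 slope deg 0.47
pack +y face 177 median 0.0721 slope deg -0.39
pack top z 375 median 0.1773 slope deg -0.27
```

In the charger frame (same camera), the pack is 1.8 mm short in x, 0.7 mm over in y, and turned 0.4°. I'll correct that and lower to just above the rim.

Call:
play_rows(
  commands=[
    {"x":-0.0018,"y":-0.0007,"z":0.005,"rx":0,"ry":0,"rz":-0.007,"grip":1},
    {"x":0,"y":0,"z":0.015,"rx":0,"ry":0,"rz":0,"grip":1},
    {"x":0,"y":0,"z":0.015,"rx":0,"ry":0,"rz":0,"grip":1},
    {"x":0,"y":0,"z":0.01,"rx":0,"ry":0,"rz":0,"grip":1},
    {"x":0,"y":0,"z":0,"rx":0,"ry":0,"rz":0,"grip":1},
    {"x":0,"y":0,"z":0,"rx":0,"ry":0,"rz":0,"grip":1},
  ],
)

```text
time_s: 17.82
position: [0.5647, 0.2075, 0.1227]
tool_rot: [[-0.997, -0.073, 0.001], [-0.073, 0.997, 0.0], [-0.001, 0.0, -1.0]]
ft_force: [0.1, 0.2, -2.0]
grip_width: 0.055
```

```bash
python3 look.py s6|head -3; python3 face.py
```

```text
t 17.82 pos [0.5647 0.2075 0.1227] yaw -175.81 tilt z [ 8.e-04  1.e-04 -1.e+00] F [ 0.05  0.21 -2.02] w 0.055
tool shift [ 0.0015  0.0006 -0.0423] rz 0.0068
zrange [0.08290251 0.14937251]
tcp in chg frame 0.0009 0.0425
chg +x face 1439 median 0.0678 slope deg 0.03
chg +y face 938 median 0.0894 slope deg 0.03
pack +x face 217 median 0.0508 slope deg 0.17
pack +y face 149 median 0.0711 slope deg 0.11
pack top z 345 median 0.1332 slope deg -0.27
```

View pics/s6.png

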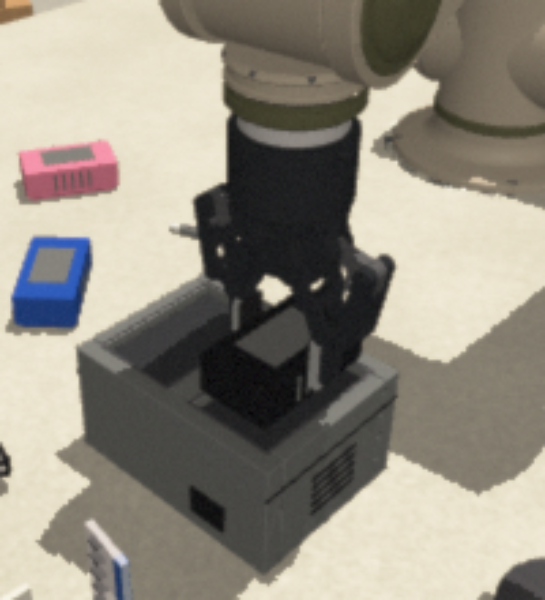

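Call:
play_rows(
  commands=[
    {"x":0.001,"y":0.0003,"z":0.003,"rx":0,"ry":0,"rz":0,"grip":1},
    {"x":0,"y":0,"z":0.003,"rx":0,"ry":0,"rz":0,"grip":1},
    {"x":0,"y":0,"z":0.003,"rx":0,"ry":0,"rz":0,"grip":1},
  ],
)

```text
time_s: 18.25
position: [0.5634, 0.2077, 0.1131]
tool_rot: [[-0.997, -0.073, 0.0], [-0.073, 0.997, -0.0], [0.0, -0.0, -1.0]]
ft_force: [-0.1, 0.5, -1.9]
grip_width: 0.0553
```

Call:
play_rows(
  commands=[
    {"x":0,"y":0,"z":0.002,"rx":0,"ry":0,"rz":0,"grip":1},
    {"x":0,"y":0,"z":0.002,"rx":0,"ry":0,"rz":0,"grip":1},
  ],
)

```text
time_s: 18.5
position: [0.5634, 0.2077, 0.1092]
tool_rot: [[-0.997, -0.073, 0.0], [-0.073, 0.997, -0.0], [-0.0, -0.0, -1.0]]
ft_force: [1.1, 0.1, -1.6]
grip_width: 0.0553
```

Call:
play_rows(
  commands=[
    {"x":0,"y":0,"z":0.001,"rx":0,"ry":0,"rz":0,"grip":1},
    {"x":0,"y":0,"z":0.001,"rx":0,"ry":0,"rz":0,"grip":1},
  ],
)

```text
time_s: 18.75
position: [0.5635, 0.2077, 0.1077]
tool_rot: [[-0.997, -0.073, 0.0], [-0.073, 0.997, 0.0], [-0.0, -0.0, -1.0]]
ft_force: [-1.2, 0.2, 4.3]
grip_width: 0.0551
```

Contact comes exactly at flap height (TCP 0.108, pack underside ~0.083), not at the rim. Releasing the pack onto the flaps.

Call:
play_rows(
  commands=[
    {"x":0,"y":0,"z":0,"rx":0,"ry":0,"rz":0,"grip":0.2},
    {"x":0,"y":0,"z":0,"rx":0,"ry":0,"rz":0,"grip":-0.2},
    {"x":0,"y":0,"z":0,"rx":0,"ry":0,"rz":0,"grip":-0.6},
    {"x":0,"y":0,"z":0,"rx":0,"ry":0,"rz":0,"grip":-1},
    {"x":0,"y":0,"z":0,"rx":0,"ry":0,"rz":0,"grip":-1},
    {"x":0,"y":0,"z":-0.01,"rx":0,"ry":0,"rz":0,"grip":-1},
    {"x":0,"y":0,"z":-0.02,"rx":0,"ry":0,"rz":0,"grip":-1},
    {"x":0,"y":0,"z":-0.03,"rx":0,"ry":0,"rz":0,"grip":-1},
    {"x":0,"y":0,"z":0,"rx":0,"ry":0,"rz":0,"grip":-1},
  ],
)

```text
time_s: 19.88
position: [0.5644, 0.2079, 0.1702]
tool_rot: [[-0.997, -0.073, 0.005], [-0.073, 0.997, 0.001], [-0.005, 0.0, -1.0]]
ft_force: [0.3, 0.1, 0.2]
grip_width: 0.0854
```

```bash
sed -i 's/^zb=.*/zb=float(sys.argv[1]) if len(sys.argv)>1 else tz-.024/' face.py; python3 look.py s7|head -3; python3 face.py 0.083
```

```text
t 19.88 pos [0.5644 0.2079 0.1702] yaw -175.8 tilt z [ 5.3e-03  9.0e-04 -1.0e+00] F [0.3  0.06 0.17] w 0.0854
tool shift [0.0013 0.0002 0.0052] rz 0.007
zrange [0.16977557 0.19794028]
tcp in chg frame -0.0001 0.0428
chg +x face 1434 median 0.0678 slope deg 0.1
chg +y face 938 median 0.0894 slope deg -0.0
pack +x face 210 median 0.0497 slope deg -0.32
pack +y face 200 median 0.0715 slope deg 0.19
pack top z 518 median 0.1184 slope deg 0.04
```

View pics/s7.png

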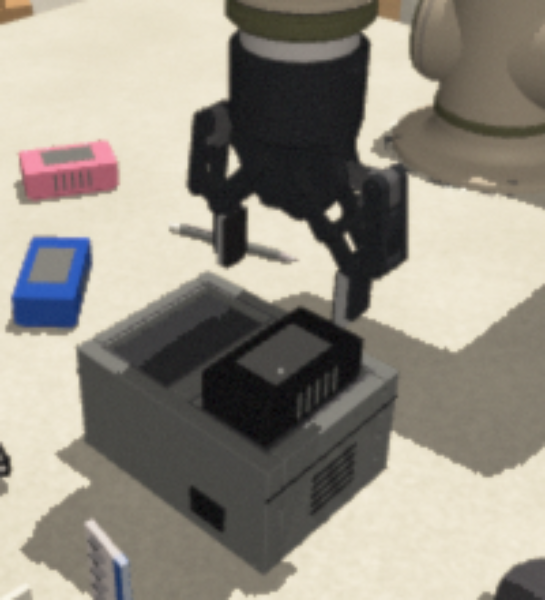

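Pack sits level on the flaps, centred to within 0.3 mm in the mouth (crop (285,375)); top at 0.118 as expected. Now close the fingers and turn 90° so the linkage flare lies along the well.

Call:
play_rows(
  commands=[
    {"x":0,"y":0,"z":0,"rx":0,"ry":0,"rz":0.175,"grip":1},
    {"x":0,"y":0,"z":0,"rx":0,"ry":0,"rz":0.175,"grip":1},
    {"x":0,"y":0,"z":0,"rx":0,"ry":0,"rz":0.175,"grip":1},
    {"x":0,"y":0,"z":0,"rx":0,"ry":0,"rz":0.175,"grip":1},
    {"x":0,"y":0,"z":0,"rx":0,"ry":0,"rz":0.175,"grip":1},
    {"x":0,"y":0,"z":0,"rx":0,"ry":0,"rz":0.175,"grip":1},
    {"x":0,"y":0,"z":0,"rx":0,"ry":0,"rz":0.175,"grip":1},
    {"x":0,"y":0,"z":0,"rx":0,"ry":0,"rz":0.175,"grip":1},
    {"x":0,"y":0,"z":0,"rx":0,"ry":0,"rz":0.175,"grip":1},
    {"x":0,"y":0,"z":0,"rx":0,"ry":0,"rz":0,"grip":1},
    {"x":0,"y":0,"z":0,"rx":0,"ry":0,"rz":0,"grip":1},
  ],
)

```text
time_s: 21.3
position: [0.5632, 0.2077, 0.1669]
tool_rot: [[-0.072, 0.997, -0.001], [0.997, 0.072, -0.0], [-0.0, -0.001, -1.0]]
ft_force: [0.6, -0.2, 0.6]
grip_width: 0.0
```

Run:
```python
from h import *
plan([0.5635,0.2077,0.140],93.8)
```

```text
t 21.3 pos [0.5632 0.2077 0.1669] yaw 94.15 tilt z [-8.e-04 -1.e-04 -1.e+00] F [ 0.62 -0.24  0.59] w 0.0
tool shift [0.     0.0003 0.0269] rz 0.006
```

Call:
play_rows(
  commands=[
    {"x":0,"y":0,"z":0.012,"rx":0,"ry":0,"rz":0,"grip":1},
    {"x":0,"y":0,"z":0.012,"rx":0,"ry":0,"rz":0,"grip":1},
    {"x":0,"y":0,"z":0.005,"rx":0,"ry":0,"rz":0,"grip":1},
    {"x":0,"y":0,"z":0.003,"rx":0,"ry":0,"rz":0,"grip":1},
    {"x":0,"y":0,"z":0.002,"rx":0,"ry":0,"rz":0,"grip":1},
  ],
)

```text
time_s: 21.92
position: [0.5635, 0.2077, 0.1333]
tool_rot: [[-0.069, 0.998, 0.0], [0.998, 0.069, 0.0], [0.0, 0.0, -1.0]]
ft_force: [1.1, 0.4, 0.4]
grip_width: 0.0001
```

Call:
play_rows(
  commands=[
    {"x":0,"y":0,"z":0.002,"rx":0,"ry":0,"rz":0,"grip":1},
    {"x":0,"y":0,"z":0.002,"rx":0,"ry":0,"rz":0,"grip":1},
  ],
)

```text
time_s: 22.18
position: [0.5636, 0.2077, 0.1299]
tool_rot: [[-0.069, 0.998, 0.001], [0.998, 0.069, 0.0], [0.0, 0.001, -1.0]]
ft_force: [-0.3, 1.0, 5.5]
grip_width: 0.0001
```

Call:
play_rows(
  commands=[
    {"x":0,"y":0,"z":0.002,"rx":0,"ry":0,"rz":0,"grip":1},
    {"x":0,"y":0,"z":0.002,"rx":0,"ry":0,"rz":0,"grip":1},
  ],
)

```text
time_s: 22.42
position: [0.5638, 0.2078, 0.1258]
tool_rot: [[-0.069, 0.998, 0.002], [0.998, 0.069, 0.0], [0.0, 0.002, -1.0]]
ft_force: [0.2, -0.6, 4.5]
grip_width: -0.0002
```

Call:
play_rows(
  commands=[
    {"x":0,"y":0,"z":0.003,"rx":0,"ry":0,"rz":0,"grip":1},
    {"x":0,"y":0,"z":0.003,"rx":0,"ry":0,"rz":0,"grip":1},
  ],
)

```text
time_s: 22.68
position: [0.5638, 0.2077, 0.1196]
tool_rot: [[-0.069, 0.998, 0.001], [0.998, 0.069, 0.0], [0.0, 0.001, -1.0]]
ft_force: [-0.2, 0.1, 5.1]
grip_width: 0.0002
```

Call:
play_rows(
  commands=[
    {"x":0,"y":0,"z":0.003,"rx":0,"ry":0,"rz":0,"grip":1},
    {"x":0,"y":0,"z":0.003,"rx":0,"ry":0,"rz":0,"grip":1},
  ],
)

```text
time_s: 22.92
position: [0.5634, 0.2077, 0.113]
tool_rot: [[-0.069, 0.998, -0.0], [0.998, 0.069, -0.0], [0.0, -0.0, -1.0]]
ft_force: [-0.1, 0.7, 1.3]
grip_width: 0.0002
```

```bash
python3 look.py s8|head -3; python3 face.py 0.066
```

```text
t 22.93 pos [0.5634 0.2077 0.113 ] yaw 93.95 tilt z [-2.e-04 -0.e+00 -1.e+00] F [-0.13  0.69  1.27] w 0.0002
tool shift [ 0.0003 -0.0002 -0.052 ] rz -1.5681
zrange [0.07353853 0.13327423]
tcp in chg frame -0.0006 0.0428
chg +x face 1446 median 0.0678 slope deg 0.07
chg +y face 939 median 0.0894 slope deg 0.02
pack +x face 154 median 0.0495 slope deg 0.64
pack +y face 162 median 0.0712 slope deg -0.07
pack top z 452 median 0.0983 slope deg 0.01
```

View pics/s8.png

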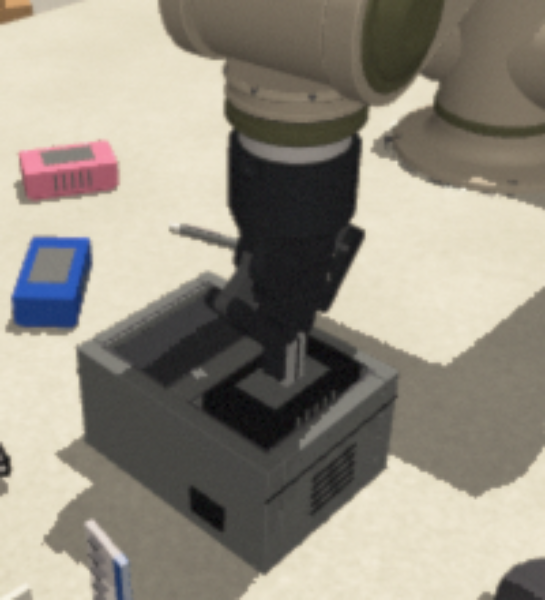

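The pack is going down level (top 0.098, slope 0°, still centred). Keep pushing.

Call:
play_rows(
  commands=[
    {"x":0,"y":0,"z":0.003,"rx":0,"ry":0,"rz":0,"grip":1},
    {"x":0,"y":0,"z":0.003,"rx":0,"ry":0,"rz":0,"grip":1},
    {"x":0,"y":0,"z":0.003,"rx":0,"ry":0,"rz":0,"grip":1},
  ],
)

```text
time_s: 23.35
position: [0.5632, 0.2077, 0.1039]
tool_rot: [[-0.069, 0.998, -0.001], [0.998, 0.069, -0.0], [-0.0, -0.001, -1.0]]
ft_force: [0.0, 0.1, 0.8]
grip_width: 0.0
```

Call:
play_rows(
  commands=[
    {"x":0,"y":0,"z":0.003,"rx":0,"ry":0,"rz":0,"grip":1},
    {"x":0,"y":0,"z":0.003,"rx":0,"ry":0,"rz":0,"grip":1},
    {"x":0,"y":0,"z":0.003,"rx":0,"ry":0,"rz":0,"grip":1},
  ],
)

```text
time_s: 23.72
position: [0.5634, 0.2077, 0.095]
tool_rot: [[-0.069, 0.998, -0.0], [0.998, 0.069, -0.0], [-0.0, -0.0, -1.0]]
ft_force: [0.4, 0.5, -0.4]
grip_width: -0.0001
```

Call:
play_rows(
  commands=[
    {"x":0,"y":0,"z":0.003,"rx":0,"ry":0,"rz":0,"grip":1},
    {"x":0,"y":0,"z":0.003,"rx":0,"ry":0,"rz":0,"grip":1},
    {"x":0,"y":0,"z":0.003,"rx":0,"ry":0,"rz":0,"grip":1},
  ],
)

```text
time_s: 24.1
position: [0.5636, 0.2077, 0.0864]
tool_rot: [[-0.069, 0.998, 0.001], [0.998, 0.069, 0.0], [0.0, 0.001, -1.0]]
ft_force: [0.2, 0.3, 3.4]
grip_width: -0.0004
```

```bash
python3 look.py s9|head -3
```

```text
t 24.1 pos [0.5636 0.2077 0.0864] yaw 93.95 tilt z [ 8.e-04  1.e-04 -1.e+00] F [0.19 0.27 3.39] w -0.0004
tool shift [ 0.0003 -0.0004 -0.0786] rz -1.5681
zrange [0.04739214 0.10629414]
```

View pics/s9.png

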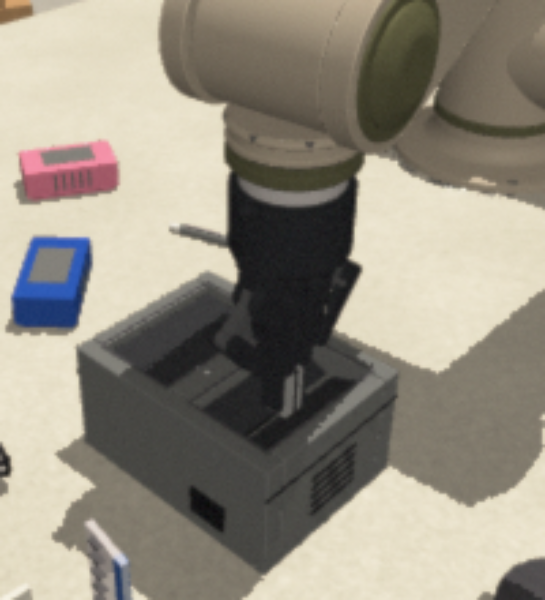

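Run:
```python
from h import *
W=np.load("sceneL.npz")["W"]
a=np.radians(3.78); X=np.array([np.cos(a),np.sin(a)]); Y=np.array([-X[1],X[0]])
ch=np.array([.5664,.1644])
U=(W[...,:2]-ch)@X; V=(W[...,:2]-ch)@Y; Z=W[...,2]
for u in np.arange(-.05,.051,.01):
    r=[]
    for v in np.arange(.014,.076,.006):
        m=(abs(U-u)<.005)&(abs(V-v)<.003)
        r.append("%4d"%(1000*np.median(Z[m])) if m.sum() else "   .")
    print("%5.2f"%u," ".join(r))
```

```text
-0.05    .   40   44   75   73   77   87  146   80   84   90
-0.04    .    .    .   73   71   69  149  142   75   77   89
-0.03    .    .    .    .   70   68  103  130   75   77   89
-0.02    .    .   44    .    .    .   71  119  157   79  244
-0.01    .  224   44  370  370  371   99  130  159   78  248
 0.00   81   79   76  371  371  371  371  119  145  371  250
 0.01   88   79   76   75  122  122   97  122  159  368  252
 0.02  244  289  289  288  289  289  288  172  178  252  244
 0.03  295  276  267  273  270  296  288  215  251  266  289
 0.04  327  333  329  319  274  277  265  268  326  332  332
 0.05   92   90  206  115  165  169  165  152   90   90   90
```

```bash
cat > grid.py <<'E'
from h import *
W=np.load("sceneL.npz")["W"]
a=np.radians(3.78); X=np.array([np.cos(a),np.sin(a)]); Y=np.array([-X[1],X[0]])
ch=np.array([.5664,.1644])
U=(W[...,:2]-ch)@X; V=(W[...,:2]-ch)@Y; Z=W[...,2]
for u in np.arange(-.05,.051,.01):
    r=[]
    for v in np.r_[np.arange(-.076,-.012,.01),np.arange(.014,.076,.006)]:
        m=(abs(U-u)<.005)&(abs(V-v)<.003)&(Z<.095)
        r.append("%4d"%(1000*np.median(Z[m])) if m.sum() else "   .")
    print("%5.2f"%u," ".join(r))
E
python3 grid.py
```

```text
-0.05   87   84   84   81    .    .    .    .   40   44   75   73   77   79   79   80   84   90
-0.04   86   82   82   82    .    .    .    .    .    .   73   71   69   71   73   75   77   89
-0.03   87   81   82   82   82    .    .    .    .    .    .   70   68   70   73   75   77   89
-0.02   87   82   82   81    .    .    .    .    .   44    .    .    .   71   73   75   77   90
-0.01   87   82   82   81   81   82    .    .   78   44    .    .    .   71   74   76   77   90
 0.00   86   82   82   82   82   82    .   80   77   45    .   68    .    .   81   75   77   91
 0.01   87   81   82   82   82   82    .   84   78   75   73   72   84   85   78   75   77   90
 0.02   87   82   81   81   82   82    .   83   78   75   73   70   70   71   73   75   77    .
 0.03   88   81   81   81   82   82    .   83   78   75   73   70   70   71   73   75   77   90
 0.04   86   82   81   82   82   82   83   85   78   75   73   70    .   69   73   76   77   90
 0.05   89   88   89   90   90   86   90   90   90   89   90   90   90   90   89   90   90   90
```

The flaps are closing onto the fingertips in a V (82→68 mm). Through the gaps the pack top shows at ~0.045, so the pack has slid ahead to its home depth once past the flaps. I'll follow it down and press lightly to confirm it's seated.

Call:
play_rows(
  commands=[
    {"x":0,"y":0,"z":0.005,"rx":0,"ry":0,"rz":0,"grip":1},
    {"x":0,"y":0,"z":0.005,"rx":0,"ry":0,"rz":0,"grip":1},
    {"x":0,"y":0,"z":0.005,"rx":0,"ry":0,"rz":0,"grip":1},
    {"x":0,"y":0,"z":0.004,"rx":0,"ry":0,"rz":0,"grip":1},
    {"x":0,"y":0,"z":0.003,"rx":0,"ry":0,"rz":0,"grip":1},
  ],
)

```text
time_s: 24.78
position: [0.5632, 0.2076, 0.0638]
tool_rot: [[-0.069, 0.998, -0.001], [0.998, 0.069, -0.0], [-0.0, -0.001, -1.0]]
ft_force: [-0.1, 1.1, 1.1]
grip_width: 0.0001
```

Call:
play_rows(
  commands=[
    {"x":0,"y":0,"z":0.003,"rx":0,"ry":0,"rz":0,"grip":1},
    {"x":0,"y":0,"z":0.002,"rx":0,"ry":0,"rz":0,"grip":1},
  ],
)

```text
time_s: 25.02
position: [0.5633, 0.2077, 0.0591]
tool_rot: [[-0.069, 0.998, -0.0], [0.998, 0.069, -0.0], [-0.0, -0.0, -1.0]]
ft_force: [-0.1, 0.6, 1.1]
grip_width: -0.0001
```

Call:
play_rows(
  commands=[
    {"x":0,"y":0,"z":0.002,"rx":0,"ry":0,"rz":0,"grip":1},
  ],
)

```text
time_s: 25.15
position: [0.5634, 0.2077, 0.0574]
tool_rot: [[-0.069, 0.998, 0.0], [0.998, 0.069, 0.0], [0.0, 0.0, -1.0]]
ft_force: [-0.4, -0.1, 4.9]
grip_width: -0.0002
```

Call:
play_rows(
  commands=[
    {"x":0,"y":0,"z":0.002,"rx":0,"ry":0,"rz":0,"grip":1},
    {"x":0,"y":0,"z":0,"rx":0,"ry":0,"rz":0,"grip":1},
  ],
)

```text
time_s: 25.4
position: [0.5634, 0.2077, 0.0558]
tool_rot: [[-0.069, 0.998, 0.0], [0.998, 0.069, 0.0], [0.0, 0.0, -1.0]]
ft_force: [-1.7, -0.3, 5.5]
grip_width: -0.0001
```

Contact at tip ≈0.044 m with the floor spring pushing back, the same as in the other well, so the pack is seated. One more millimetre or so, then withdraw slowly.

Call:
play_rows(
  commands=[
    {"x":0,"y":0,"z":0.002,"rx":0,"ry":0,"rz":0,"grip":1},
    {"x":0,"y":0,"z":0,"rx":0,"ry":0,"rz":0,"grip":1},
  ],
)

```text
time_s: 25.65
position: [0.5635, 0.2077, 0.0542]
tool_rot: [[-0.069, 0.998, 0.001], [0.998, 0.069, 0.0], [0.0, 0.001, -1.0]]
ft_force: [-2.3, -0.5, 9.4]
grip_width: 0.0001
```

Call:
play_rows(
  commands=[
    {"x":0,"y":0,"z":-0.003,"rx":0,"ry":0,"rz":0,"grip":1},
    {"x":0,"y":0,"z":-0.005,"rx":0,"ry":0,"rz":0,"grip":1},
    {"x":0,"y":0,"z":-0.01,"rx":0,"ry":0,"rz":0,"grip":1},
    {"x":0,"y":0,"z":-0.015,"rx":0,"ry":0,"rz":0,"grip":1},
    {"x":0,"y":0,"z":-0.02,"rx":0,"ry":0,"rz":0,"grip":1},
    {"x":0,"y":0,"z":-0.03,"rx":0,"ry":0,"rz":0,"grip":1},
    {"x":0,"y":0,"z":-0.04,"rx":0,"ry":0,"rz":0,"grip":1},
    {"x":-0.03,"y":-0.02,"z":-0.04,"rx":0,"ry":0,"rz":0,"grip":1},
    {"x":-0.04,"y":-0.04,"z":0,"rx":0,"ry":0,"rz":0,"grip":1},
    {"x":-0.04,"y":-0.04,"z":0,"rx":0,"ry":0,"rz":0,"grip":1},
    {"x":-0.02,"y":-0.02,"z":0,"rx":0,"ry":0,"rz":0,"grip":1},
    {"x":0,"y":0,"z":0,"rx":0,"ry":0,"rz":0,"grip":1},
  ],
)

```text
time_s: 27.15
position: [0.4519, 0.0688, 0.2176]
tool_rot: [[-0.067, 0.998, 0.002], [0.998, 0.067, -0.0], [-0.0, 0.002, -1.0]]
ft_force: [1.5, 1.4, -0.5]
grip_width: 0.0002
```

```bash
python3 look.py s10|head -2; python3 grid.py
python3 - <<'E'
from h import *
d=np.load("sceneL.npz")["color"]; t=optics.get_image("top")["color"]
cv2.imwrite("pics/s11.png",np.vstack([cv2.resize(d,(480,300)),cv2.resize(cv2.convertScaleAbs(t,alpha=1.6),(480,300))]))
print([(np.round(x["point"],3).tolist(),round(x["conf"],2)) for x in finder.boxes_of("scene","lens_stand")][:1])
E
```

```text
t 27.15 pos [0.4519 0.0688 0.2176] yaw 93.83 tilt z [ 1.7e-03 -2.0e-04 -1.0e+00] F [ 1.48  1.38 -0.46] w 0.0002
tool shift [0.1315 0.1201 0.0528] rz -1.5703
-0.05   87   84   82   83   84   84   89   85   84   83   84   86   83   84   83   84   83   89
-0.04   88   82   81   82   82   82    .   83   81   82   81   82   82   82   82   82   82   90
-0.03   87   82   82   81   82   82    .   85   82   82   82   82   82   82   82   82   82   89
-0.02   87   82   82   82   82   82    .   86   82   82   82   82   82   82   82   82   82   90
-0.01   85   82   82   81   82   82    .   85   82   82   82   82   81   82   82   82   82   90
 0.00   87   82   82   82   82   81   83   85   82   82   82   82   82   82   82   82   82   91
 0.01   86   82   82   82   82   82   82   83   82   82   82   82   82   82   82   81   82   89
 0.02   87   82   82   82   82   82   82   85   82   82   82   82   81   82   82   82   82   90
 0.03   87   83   82   82   82   81   83   86   82   82   82   82   82   82   82   82   82   90
 0.04   87   82   82   82   82   82    .   84   82   82   82   82   82   82   82   82   82   90
 0.05   89   90   90   83   90   86   90   88   84   86   89   86   86   83   86   87   86   89
[([0.524, 0.414, 0.048], 0.88)]
```

View pics/s10.png

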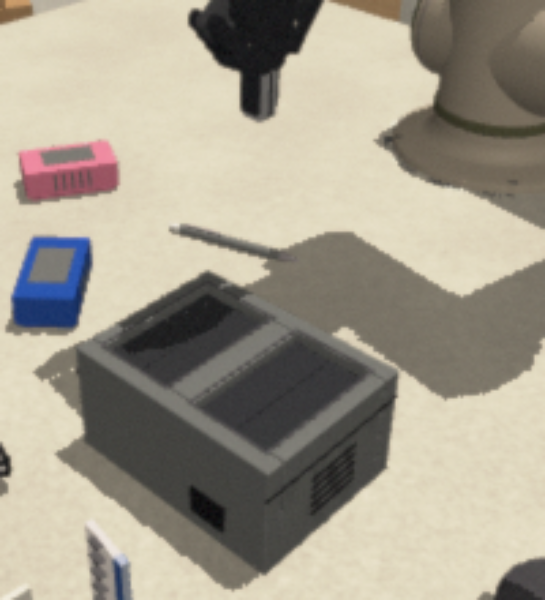

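View pics/s11.png

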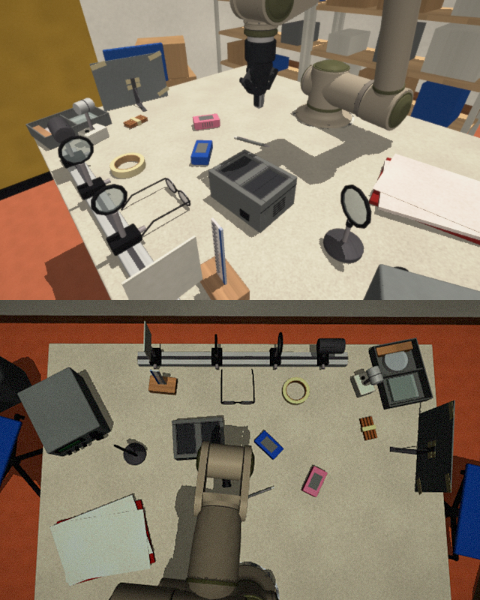

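All four flaps are level (82 mm, same as at the start), the black pack is out of sight, the lens stand is upright at (345,225), and the arm is clear. Handing in.

Run:
```python
from h import *
print(order.close_job()); st()
```

```text
the job is handed in; nothing more can be done
None
the job is handed in; nothing more can be done
```

The charged pack is in the left (+y side) well, fully home with the flaps closed over it. I handed the job in at about 27 s of robot time; the hand-in gives no verdict.

- **Finding the empty well:** with closed fingertips, the right well pushed back at about 2 N/mm (up to 9 N) from a tip height of about 0.045 m, so a pack was left in it. The left well let the tip down to 0.035 m, 11 mm past that depth, with no resistance.
- **Placing:** I picked up the black pack, gripped at 55.7 mm, and set it on the left well's flaps, centred to about 0.3 mm. I then pushed it through with closed fingertips.
- **Slide at the end:** once through the flaps, the pack slid the last part of the way ahead of the fingertips. By then I had pushed it at least 20 mm down, and it was level and centred at my last look.
- **Seated:** I followed it down, met its top at about 0.045 m, and pressed to 9 N against the floor spring, much as in the other well.
- **Last checks:** all four flaps read level at 82 mm, as at the start. The lens stand is upright where it was, and the arm was clear of everything.
- **Disagreement:** the two cameras differ by about 4 mm. I did the fine alignment in the scene camera alone, because it agreed with the arm's own position.

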